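# Assemble the clean test sieves into a stack on their receiver pan

## Task

The clean test sieves lie about the bench: nest them into a stack on the receiver pan. The fine sieve goes directly on the pan, the medium one between the fine and the coarse, the coarse on top, and the lid closes the stack; every part must be fully seated and level in the one below. Leave the two small capped vials standing where they are.

Things in the scene. Friction and masses are not known exactly. Their poses are not given: they have to be found in the camera images.
- pan: receiver pan, fixed to the bench: a plain steel dish with a solid floor on a black rubber foot 72 mm wide. Dish 60 mm outside, mouth 55 mm, rim 26 mm above the bench. Origin: centre of its underside, z up. Seated: fine sieve's origin 19 mm above the pan's, medium's 16 mm above the fine's, coarse's 20 mm above the medium's
- sieve_fine: the finest and lowest of three loose steel sieves; mesh so close that it looks like a dense grey sheet. Frame 60 mm outside, mouth 55 mm, wall 16 mm high; below it a spigot, 7 mm high, 52 mm wide (48 at its foot), enters the mouth below until the frame sits on that rim. Total 23 mm. Origin: centre of the spigot's foot, z up. Grip across the frame, fingertips over 7 mm above the origin
- sieve_medium: the middle one of three loose steel sieves; its mesh is open, wires about every 6 mm. Frame 60 mm outside, mouth 55 mm, wall 20 mm high; below it a spigot, 7 mm high, 52 mm wide (48 at its foot), enters the mouth below until the frame sits on that rim. Total 27 mm. Origin: centre of the spigot's foot, z up. Grip across the frame, fingertips over 7 mm above the origin
- sieve_coarse: the coarsest and tallest of three loose steel sieves; large square openings, wires about every 11 mm. Frame 60 mm outside, mouth 55 mm, wall 24 mm high; below it a spigot, 7 mm high, 52 mm wide (48 at its foot), enters the mouth below until the frame sits on that rim. Total 31 mm. Origin: centre of the spigot's foot, z up. Grip across the frame, fingertips over 7 mm above the origin
- lid: loose steel lid: flat disc 60 mm wide with an upright black grip in its middle, 15 mm across, from 10 to 36 mm above the origin. Under the disc a plug, 6 mm high, 52 mm wide (48 at its foot), enters the mouth of the coarse sieve until the disc rests on its rim. Origin: centre of the plug's foot, z up. Seated, 25 mm above the coarse sieve's origin
- vial_white: bystander: small brown sample vial with a white cap, 32 mm in diameter, 54 mm high, standing loose among the sieves; origin at the centre of its underside. (Another bystander, fixed and not listed: the tall distillation unit on the right, 0.71 m high; the left side of its guard stands at y = 0.19, x = 0.27 to 0.34, where the arm must not touch it)
- vial_blue: bystander: small clear sample vial with a blue cap, 32 mm in diameter, 54 mm high, standing loose among the sieves; origin at the centre of its underside. (Beside every sieve, the lid and the pan there is room for the fingers in the y direction, 60 mm each way from the centre)

How it is judged:
By the outcome, as a careful person would: the job done as asked, in the order asked, and still so for the second after the job is handed in, with the robot touching nothing.
It also fails if it takes over 102 s, if anything falls off the work surface, if the arm or the gripper's body presses on something with over 40 N, if the wrist force passes 120 N, or if a joint passes its speed limit or range.

## Robot

A 6-joint arm with a two-finger parallel gripper is mounted at the origin on a cart in front of the work surface, level with it; the furniture and walls round the work are solid. World frame = base frame: x ahead of the robot, y to its left, z up, the work surface at z = 0. Lengths are in m, angles in rad, forces in N, time in s.
With the tool pointing down it reaches from about 0.375 to 0.975 m from the base axis. Payload 3.8 kg.
Tool frame: the origin (TCP) lies at the very end of the fingers, on their centre line; the grasp point (between the pads) lies 19 mm behind it; z points along the fingers, y is the direction in which the jaws open and shut (so a half turn about z gives the same grasp; the last joint's range is limited). The gripper opens to 85 mm and grips with 20 to 120 N. Pads are 22 mm wide; open, the fingers measure 114 mm over their backs; the gripper's body (76 mm by 85 mm) begins 54 mm behind the grasp point. The pads swing forward as they close: fully open they stand 13 mm farther back than shut.
Start: joints at [1.278, 0.264, 1.604, -0, 1.274, -0.037], TCP at [0.171, 0.653, 0.231] pointing down, gripper open.
Joint ranges: [-2.63, 2.63], [-0.94, 2.18], [0.31, 2.57], [-1.31, 4.45], [0, 2.66], [-2.55, 2.55]. Speed limits (rad/s): [2.57, 2.57, 3.14, 3.14, 3.14, 3.14].

## Interface

Orientations are given as a rotation vector (axis times angle).
In Python, from workcell import status, read_camera, camera_info, order gives the robot as it stands.
- The arm moves only by the tool move_arm, never from a script. Its argument "deltas" is a list of rows, each a list of 3 entries, a list of its own where there are three numbers: the turn, a rotation vector about the world's x, y, z as a fraction of full scale, then the shift along the world's x, y, z as a fraction of full scale, then the closure, from -1 (fully open) to 1 (shut), so that 0 is half open. A call has 1 to 20 rows; each row is the pose to reach, as a shift and turn from the pose commanded when the call began; what a row does not reach only later rows make up. Full scale, the value 1, is 0.1 m for a shift and pi/2 rad for a turn. A row lasts 1/8 s, in which the tool goes at most 62.5 mm and 10.7 degrees, less where a joint would pass 70% of its speed; a pose out of reach is approached as far as the arm can. A call with a number of a shift or a turn outside -1 to 1 is refused whole. A call with a gripper value outside its range is refused whole. The fingers move at their own pace and stop on an object; "grip_force" is the grip in N (left out, the last holds). Time passes only in rows, so rows that repeat a pose let the fingers close. It gives the time, the measured TCP pose, the force and the opening at its end, in the units of the state.
- status.read_state(): the state, without advancing time (a new reading comes with each control period).
- read_camera(name): name is "scene" or "top" or "wrist"; returns (picture, depth): 480x640x3 uint8, red, green, blue; 480x640 float32, m along the optical axis (not along the pixel's ray), 0 where there is no reading.
- camera_info(name): a dict with "K" (3x3 intrinsics, pixels), "R" (3x3) and "t" (3): a world point X has camera coordinates R X + t. Camera axes: x right, y down, z forward; pixel columns grow to the right and rows downward; lengths in m; the calibration is good to about 2 mm. A picture is of the moment at which its call begins: read the wrist's pose just before it. camera_info takes no time and is no camera call; for the wrist camera it gives the pose at the moment of the call.
- order.finish_job(): hands the job in, once; it reports no verdict.
The state is a dict: "time": time; "q": joint angles; "joint_vel": joint speeds; "joint_torque": joint torques, N m; "tool_pos": TCP position; "tcp_rot": TCP orientation; "wrist_force": force on the tool from outside, world axes, zero at the start; "torque": the same for the moment, N m; "width": opening from 0.0 (shut) to 1.0 (fully open).
Only numpy, scipy, OpenCV 4.12 (cv2) and the standard library are available. Lean on these libraries where they do the work, as an engineer would, in place of code of your own. Each camera call takes 0.05 s, during which the arm holds its last target. There are 200 camera calls.

## Working session

There is one attempt and no reset: what is moved stays moved. The work goes in short steps, Python scripts to look and compute and a tool call to move; the robot and the scene stay as the last step left them, time stands still between calls to the robot, and variables do not carry over. Pictures are saved under pics/ and viewed, about 12 in all and at most 16, crops included, and the job is handed in when it is done.

Besides the shell and the picture viewer there is one more tool, called after "Request:" in YAML: its name, and indented under it one key for each argument. move_arm: Moves the arm, as the interface text tells. Its arguments: {"type":"object","properties":{"deltas":{"type":"array","items":{"type":"array"}},"grip_force":{"type":"number"}},"required":["deltas"]}

```bash
mkdir -p pics; ls; python3 - <<'E'
from workcell import status, read_camera, camera_info, order
import cv2,numpy as np
s=status.read_state();print(s)
for n in("scene","top"):
    p,d=read_camera(n);cv2.imwrite(f"pics/{n}0.png",p[:,:,::-1]);np.save(f"pics/{n}0.npy",d)
    print(n,camera_info(n))
E
```

```text
pics
{'time': 0.0, 'q': array([ 1.27810224e+00,  2.64755262e-01,  1.60539753e+00, -1.01857754e-06,
        1.27373218e+00, -3.69121449e-02]), 'joint_vel': array([ 3.92940397e-04, -2.07157048e-03, -1.64306528e-05,  9.29664857e-04,
        1.16097662e-03,  8.78050445e-04]), 'joint_torque': array([ 1.52435400e-04, -5.15105546e+01, -3.67318797e+01,  7.66373631e-06,
        1.29669457e-02, -6.56239969e-07]), 'tool_pos': array([0.17056861, 0.65231406, 0.22994793]), 'tcp_rot': array([-0.4006384 , -3.11556157,  0.0035518 ]), 'wrist_force': array([ 0.5461865 ,  0.56270236, -0.16003566]), 'torque': array([-0.08036163,  0.02754258,  0.0075468 ]), 'width': 1.001385962781981}
scene {'K': array([[568.92490545,   0.        , 313.7095131 ],
       [  0.        , 568.92490545, 238.19873181],
       [  0.        ,   0.        ,   1.        ]]), 'R': array([[ 0.66047156, -0.75067002, -0.01648737],
       [-0.49281069, -0.41682002, -0.7638054 ],
       [ 0.56649355,  0.5125969 , -0.64523598]]), 't': array([0.06589689, 0.39021025, 0.42305005])}
top {'K': array([[545.54944523,   0.        , 320.40080425],
       [  0.        , 545.54944523, 238.08796421],
       [  0.        ,   0.        ,   1.        ]]), 'R': array([[-0.02264016, -0.99970778, -0.00847248],
       [-0.99750869,  0.02315509, -0.0666353 ],
       [ 0.06681201,  0.00694274, -0.99774143]]), 't': array([0.43915005, 0.37331656, 0.86457539])}
```

View pics/top0.png

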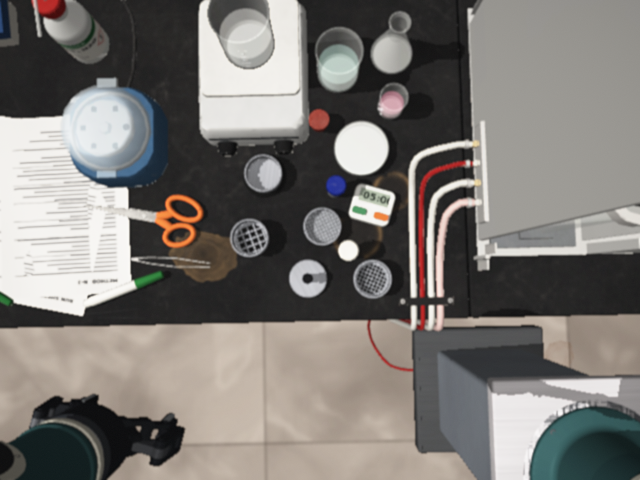

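View pics/scene0.png

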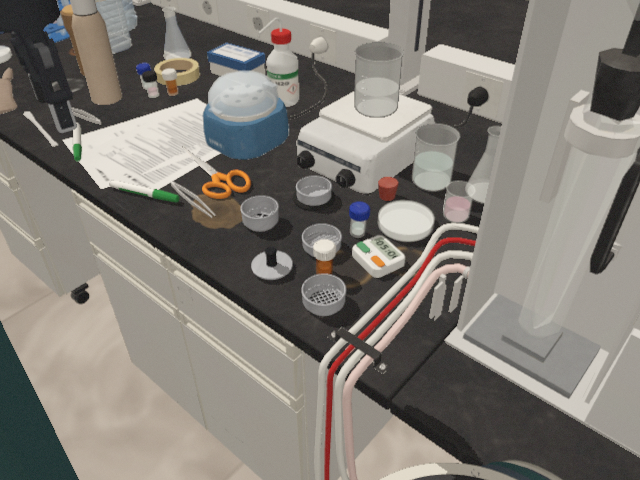

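The top view shows round parts at (263,174), (249,238), (322,226) and (372,279), and the lid at (308,279). The vials are at (335,185) blue and (348,250) white. Next I'll zoom in and measure.

```bash
cat > h.py <<'E'
from workcell import status, read_camera, camera_info, order
import cv2,numpy as np
from scipy.optimize import least_squares
def cloud(d,ci):
    v,u=np.mgrid[:480,:640]; K=ci["K"]
    c=np.stack([(u-K[0,2])/K[0,0]*d,(v-K[1,2])/K[1,1]*d,d],-1)
    return (c-ci["t"])@ci["R"]
def world(u,v,z,ci):
    K=ci["K"];r=ci["R"].T@np.linalg.inv(K)@np.array([u,v,1.]);o=-ci["R"].T@ci["t"]
    return o+r*(z-o[2])/r[2]
def fit(P,r=None):
    f=lambda p:np.hypot(P[:,0]-p[0],P[:,1]-p[1])-(r or p[2])
    return least_squares(f,[*P[:,:2].mean(0),.03],loss="soft_l1",f_scale=.002).x
E
python3 - <<'E'
from h import *
ci=camera_info("top");d=np.load("pics/top0.npy");X=cloud(d,ci)
for n,(u,v) in dict(A=(263,174),B=(249,238),C=(322,226),D=(372,279),lid=(308,279),blue=(335,185),white=(348,250)).items():
    w=X[v-30:v+31,u-30:u+31].reshape(-1,3);c0=world(u,v,.02,ci)
    w=w[np.hypot(*(w-c0)[:,:2].T)<.042]
    z=w[:,2];zt=np.percentile(z[z>.008],97) if (z>.008).any() else 0
    rim=w[z>zt-.004]
    print(n,c0.round(3),"ztop",zt.round(4),"inner z",X[v-3:v+4,u-3:u+4,2].mean().round(4),np.percentile(X[v-10:v+11,u-10:u+11,2],[5,50,95]).round(4),"fit",fit(rim).round(4),"minmaxmid",((rim.max(0)+rim.min(0))/2)[:2].round(4),(rim.max(0)-rim.min(0))[:2].round(4),len(rim))
p=cv2.imread("pics/top0.png")[150:310,215:425];a=cv2.resize(p,None,fx=3.5,fy=3.5,interpolation=cv2.INTER_CUBIC);cv2.imwrite("pics/c1.png",a)
p=cv2.imread("pics/scene0.png")[165:325,225:440];a=cv2.resize(p,None,fx=3.6,fy=3.6,interpolation=cv2.INTER_CUBIC);cv2.imwrite("pics/c2.png",a)
print((np.linalg.norm(X[240:335,395:460],axis=-1)*0+X[240:335,395:460,2])[::12,::8].round(3))
E
```

```text
A [0.489 0.521 0.02 ] ztop 0.0359 inner z 0.0047 [0.0026 0.0052 0.0076] fit [-28.0633  18.1101  33.5751] minmaxmid [0.5206 0.4954] [0.0056 0.0079] 17
B [0.386 0.545 0.02 ] ztop 0.0322 inner z 0.0033 [-0.0025  0.0012  0.0114] fit [0.3853 0.5435 0.0286] minmaxmid [0.3858 0.5428] [0.0591 0.0588] 168
C [0.402 0.427 0.02 ] ztop 0.0242 inner z 0.0084 [0.0058 0.0083 0.0108] fit [0.4015 0.4273 0.0286] minmaxmid [0.4014 0.4275] [0.0596 0.0579] 169
D [0.316 0.35  0.02 ] ztop 0.0284 inner z 0.0029 [-0.0024  0.0012  0.0106] fit [0.3159 0.35   0.0287] minmaxmid [0.3159 0.3497] [0.057  0.0585] 157
lid [0.318 0.452 0.02 ] ztop 0.0373 inner z 0.0706 [0.0068 0.01   0.0365] fit [0.3147 0.4374 0.0163] minmaxmid [0.3182 0.4424] [0.0157 0.0361] 94
blue [0.468 0.405 0.02 ] ztop 0.0558 inner z 0.0539 [-0.0014  0.0524  0.0556] fit [0.4624 0.4044 0.0102] minmaxmid [0.4618 0.4042] [0.0301 0.0281] 247
white [0.363 0.387 0.02 ] ztop 0.056 inner z 0.0537 [-0.0016  0.0523  0.0557] fit [0.3606 0.3875 0.0101] minmaxmid [0.3607 0.3875] [0.0292 0.0291] 237
[[-0.001 -0.     0.017  0.016  0.019 -0.001  0.037 -0.001  0.   ]
 [-0.     0.002  0.015  0.012  0.013 -0.     0.026  0.002  0.   ]
 [ 0.002  0.001  0.014  0.012  0.002 -0.001 -0.001 -0.002 -0.002]
 [ 0.    -0.002  0.012  0.    -0.001 -0.002  0.    -0.002 -0.   ]
 [ 0.001 -0.002  0.01  -0.002 -0.002  0.     0.001 -0.003  0.   ]
 [ 0.     0.006  0.019  0.02   0.019  0.02   0.015  0.005  0.001]
 [-0.002 -0.002  0.004 -0.001 -0.002 -0.     0.011  0.002 -0.001]
 [-0.738 -0.083  0.003 -0.103 -0.036 -0.025  0.005 -0.739  0.891]]
```

View pics/c1.png

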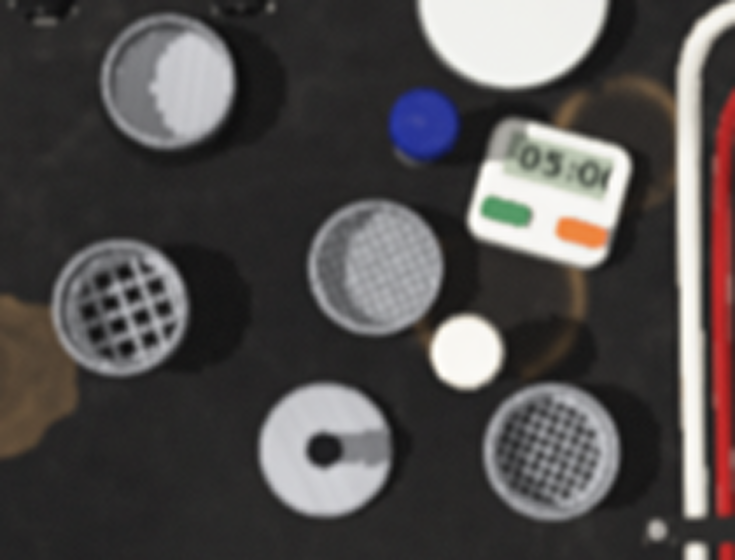

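View pics/c2.png

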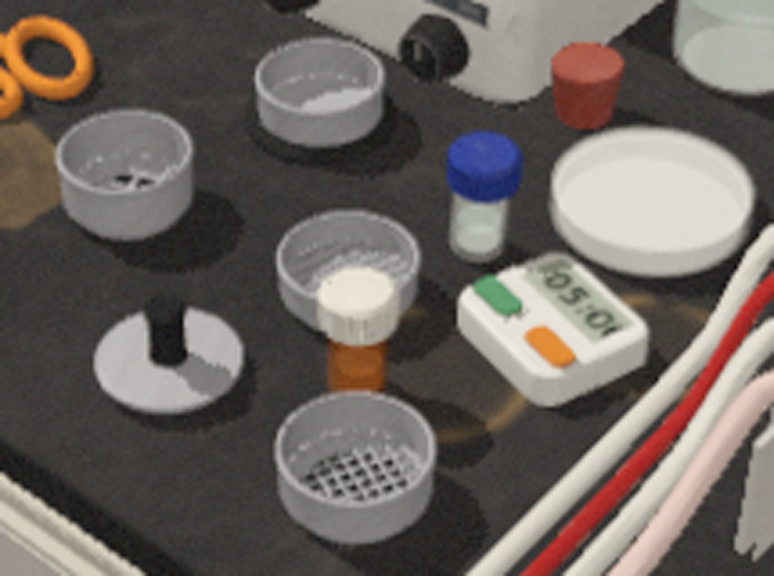

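Identified: pan (0.489,0.521), coarse (0.386,0.544), fine (0.401,0.427), medium (0.316,0.350), lid about (0.315,0.45). The rim heights of 31, 23 and 27 mm agree with this. Next I'll measure where the fingertips are relative to the TCP, plus the lid, the pan and the balance height.

```bash
python3 - <<'E'
from h import *
ci=camera_info("top");d=np.load("pics/top0.npy");X=cloud(d,ci)
def edge(u,v,zr,name,lo):   # silhouette of bright steel disc -> ellipse -> world at rim height
    im=cv2.imread("pics/top0.png",0);m=np.zeros_like(im);cv2.circle(m,(u,v),24,255,-1)
    b=((im>75)&(m>0)).astype(np.uint8)*255
    n,l,s,_=cv2.connectedComponentsWithStats(b);k=1+np.argmax(s[1:,4])
    c=cv2.findContours((l==k).astype(np.uint8),0,1)[0];c=max(c,key=len)
    h=cv2.convexHull(c)
    W=np.array([world(*p[0],zr,ci) for p in h]);(cx,cy),r=cv2.minEnclosingCircle((W[:,:2]*1000).astype(np.float32))
    print(name,"encl",cx,cy,r,"fit",fit(W).round(4))
edge(263,174,.026,"pan",0);edge(249,238,.031,"coarse",0);edge(322,226,.023,"fine",0);edge(372,279,.027,"medium",0);edge(308,279,.010,"lid",0)
im=cv2.imread("pics/top0.png",0)
b=(im[265:293,294:322]<75);v,u=np.nonzero(b);k=np.hypot(u-14,v-14)<7
print("knob",world(u[k].mean()+294,v[k].mean()+265,.036,ci))
w=X[170-25:200,235:292].reshape(-1,3);w=w[(w[:,2]>.018)&(w[:,2]<.034)];print("pan rim",fit(w),len(w))
for r in range(100,152,6): print(r,X[r,[215,240,285,300]].round(3).tolist())
s=status.read_state();ci=camera_info("scene");Y=cloud(np.load("pics/scene0.npy"),ci).reshape(-1,3)
w=Y[np.hypot(*(Y-s["tool_pos"])[:,:2].T)<.08];w=w[(w[:,2]>.16)&(w[:,2]<.4)]
rel=w-s["tool_pos"];print(len(rel),np.sort(rel[:,2])[:12].round(4),rel[np.argsort(rel[:,2])[:6]].round(3))
E
```

```text
pan encl 489.6538391113281 521.2102661132812 31.29286766052246 fit [0.4897 0.521  0.031 ]
coarse encl 385.81396484375 544.6375732421875 31.725051879882812 fit [0.3859 0.5443 0.0312]
fine encl 402.0238342285156 427.7371520996094 31.23465347290039 fit [0.4021 0.4278 0.0309]
medium encl 316.4638977050781 350.2029724121094 31.372745513916016 fit [0.3164 0.3503 0.031 ]
lid encl 319.631103515625 452.90899658203125 31.370121002197266 fit [0.3195 0.4531 0.031 ]
knob [0.31983515 0.45206282 0.036     ]
pan rim [0.48938545 0.52023447 0.02881854] 252
100 [[0.595, 0.586, 0.074], [0.592, 0.548, 0.078], [0.591, 0.479, 0.076], [0.591, 0.456, 0.077]]
106 [[0.585, 0.586, 0.075], [0.584, 0.548, 0.075], [0.582, 0.479, 0.077], [0.583, 0.457, 0.072]]
112 [[0.576, 0.586, 0.075], [0.574, 0.548, 0.077], [0.573, 0.48, 0.075], [0.572, 0.457, 0.075]]
118 [[0.566, 0.587, 0.075], [0.565, 0.548, 0.076], [0.563, 0.48, 0.077], [0.563, 0.457, 0.075]]
124 [[0.558, 0.587, 0.073], [0.556, 0.549, 0.075], [0.554, 0.48, 0.075], [0.554, 0.457, 0.073]]
130 [[0.548, 0.587, 0.073], [0.547, 0.549, 0.075], [0.546, 0.48, 0.072], [0.547, 0.458, 0.065]]
136 [[0.542, 0.59, 0.06], [0.542, 0.552, 0.056], [0.541, 0.482, 0.055], [0.541, 0.458, 0.053]]
142 [[0.538, 0.594, 0.04], [0.538, 0.555, 0.034], [0.533, 0.482, 0.048], [0.539, 0.46, 0.021]]
148 [[0.538, 0.602, 0.002], [0.537, 0.561, -0.002], [0.523, 0.482, 0.05], [0.534, 0.461, 0.002]]
5064 [0.0118 0.0119 0.0123 0.0124 0.0124 0.0125 0.0126 0.0128 0.0128 0.0129
 0.0129 0.0129] [[ 0.004  0.047  0.012]
 [-0.008 -0.046  0.012]
 [-0.01  -0.045  0.012]
 [-0.017 -0.044  0.012]
 [-0.005 -0.048  0.012]
 [-0.012 -0.047  0.012]]
```

Open fingertips sit 12 mm behind the TCP, so the TCP is the shut position. At a 60 mm opening I expect the tips about 5 mm above it. Now I'll move towards the fine sieve with the jaws along y.

Request:
move_arm:
  deltas:
    - [[0,0,0.08],[0.25,-0.25,0],-1]
    - [[0,0,0.163],[0.5,-0.5,0],-1]
    - [[0,0,0.163],[0.75,-0.75,0],-1]
    - [[0,0,0.163],[1,-1,0],-1]
    - [[0,0,0.163],[1,-1,0],-1]
  grip_force: 40

```text
time: 0.72
tool_pos: [0.2722, 0.5512, 0.2308]
tcp_rot: [-0.004, -3.141, 0.002]
wrist_force: [-0.1, -0.2, 0.6]
width: 0.999
```

Request:
move_arm:
  deltas:
    - [[0,0,0],[0.25,-0.25,-0.1],-1]
    - [[0,0,0],[0.5,-0.5,-0.3],-1]
    - [[0,0,0],[0.75,-0.75,-0.6],-1]
    - [[0,0,0],[1,-1,-1],-1]
    - [[0,0,0],[1,-1,-1],-1]
    - [[0,0,0],[1,-1,-1],-1]

```text
time: 1.48
tool_pos: [0.3705, 0.454, 0.1315]
tcp_rot: [0.0, -3.141, -0.001]
wrist_force: [0.9, 0.4, 0.3]
width: 0.995
```

Request:
move_arm:
  deltas:
    - [[0,0,0],[0.15,-0.12,0],-1]
    - [[0,0,0],[0.31,-0.25,0],-1]
    - [[0,0,0],[0.31,-0.25,0],-1]
    - [[0,0,0],[0.31,-0.25,0],-1]

```text
time: 1.98
tool_pos: [0.4022, 0.4279, 0.1316]
tcp_rot: [0.001, 3.141, 0.001]
wrist_force: [0.1, -0.7, 0.6]
width: 1.001
```

```bash
cat >> h.py <<'E'
def shot(cam,name):
    ci=camera_info(cam);p,d=read_camera(cam);cv2.imwrite(f"pics/{name}.png",p[:,:,::-1]);np.save(f"pics/{name}.npy",d);return p,d,ci
def ring(X,c,zr,tol=.003):
    w=X.reshape(-1,3);r=np.hypot(w[:,0]-c[0],w[:,1]-c[1]);k=(abs(w[:,2]-zr)<tol)&(r>.022)&(r<.036)
    w=w[k];return fit(w).round(4),w[:,2].mean().round(4),len(w)
E
python3 - <<'E'
from h import *
s=status.read_state();print(s["tool_pos"],s["tcp_rot"])
p,d,ci=shot("wrist","w1");X=cloud(d,ci)
print(ci["R"].round(3).tolist(),(-ci["R"].T@ci["t"]).round(4))
print(ring(X,(.402,.428),.023),ring(X,(.4897,.521),.026))
E
```

```text
[0.40215317 0.42792554 0.13162332] [1.22480260e-03 3.14149122e+00 9.13531275e-04]
[[0.001, 1.0, -0.0], [0.947, -0.001, 0.322], [0.322, -0.001, -0.947]] [0.319  0.4278 0.2724]
(array([0.4027, 0.4261, 0.0286]), np.float64(0.0211), 1071) (array([0.4903, 0.5191, 0.0287]), np.float64(0.0241), 516)
```

View pics/w1.png

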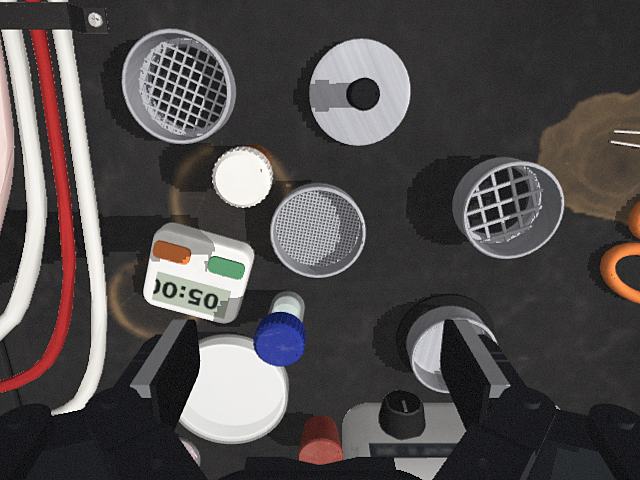

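Wrist view: fine sieve at (318,230), medium at (178,85), coarse at (510,208), lid at (360,92), pan at (450,348). The pan-to-fine offset agrees with the top camera to 0.2 mm, and the absolute y values differ by 1.8 mm. I'll grasp at the midpoint and then calibrate the bias with the held sieve.

Request:
move_arm:
  deltas:
    - [[0,0,0],[0,-0.01,-0.25],-1]
    - [[0,0,0],[0,-0.01,-0.5],-1]
    - [[0,0,0],[0,-0.01,-0.75],-1]
    - [[0,0,0],[0,-0.01,-1],-1]
    - [[0,0,0],[0,-0.01,-1],-1]

```text
time: 2.65
tool_pos: [0.3998, 0.4256, 0.029]
tcp_rot: [0.001, -3.138, 0.006]
wrist_force: [-0.0, -1.1, 0.8]
width: 1.001
```

Request:
move_arm:
  deltas:
    - [[0,0,0],[0,0,-0.13],-1]
    - [[0,0,0],[0,0,-0.26],-1]
    - [[0,0,0],[0,0,-0.26],-1]
    - [[0,0,0],[0,0,-0.26],0]
    - [[0,0,0],[0,0,-0.26],1]
    - [[0,0,0],[0,0,-0.26],1]
    - [[0,0,0],[0,0,-0.26],1]
    - [[0,0,0],[0,0,-0.26],1]
    - [[0,0,0],[0,0,-0.26],1]
    - [[0,0,0],[0,0,-0.26],1]
  grip_force: 40

```text
time: 3.9
tool_pos: [0.4025, 0.4277, 0.0064]
tcp_rot: [-0.0, 3.14, 0.002]
wrist_force: [0.1, -1.1, 5.9]
width: 0.688
```

Request:
move_arm:
  deltas:
    - [[0,0,0],[0,0,0.1],1]
    - [[0,0,0],[0,0,0.25],1]
    - [[0,0,0],[0,0,0.5],1]
    - [[0,0,0],[0,0,0.75],1]
    - [[0,0,0],[0,0,1],1]
    - [[0,0,0],[0,0,1],1]
    - [[0,0,0],[0,0,1],1]

```text
time: 4.78
tool_pos: [0.4014, 0.4267, 0.1049]
tcp_rot: [0.0, -3.141, 0.001]
wrist_force: [-0.4, 0.1, -0.6]
width: 0.687
```

```bash
python3 - <<'E'
from h import *
s=status.read_state();t=s["tool_pos"];print(t,s["tcp_rot"],s["width"],s["wrist_force"])
p,d,ci=shot("wrist","w2");X=cloud(d,ci)
for z in (.008,.012,.016,.02): print(z,ring(X,t,t[2]+z,.0025))
w=X.reshape(-1,3);k=(np.hypot(*(w-t)[:,:2].T)<.022)&(abs(w[:,2]-t[2])<.03);print("mesh z rel",np.median(w[k,2])-t[2],k.sum())
print(ring(X,(.49,.52),.026))
E
```

```text
[0.40143189 0.42666018 0.10485201] [ 3.58982906e-04 -3.14117270e+00  6.79940196e-04] 0.6873305794949717 [-0.37960176  0.13126096 -0.61098806]
0.008 (array([0.4009, 0.4264, 0.0285]), np.float64(0.1129), 2205)
0.012 (array([0.401 , 0.4264, 0.0287]), np.float64(0.1175), 3801)
0.016 (array([0.4015, 0.4264, 0.0288]), np.float64(0.1197), 4021)
0.02 (array([0.3963, 0.4265, 0.031 ]), np.float64(0.1249), 659)
mesh z rel 0.0005305683514147258 9289
(array([0.4905, 0.519 , 0.0288]), np.float64(0.024), 348)
```

View pics/w2.png

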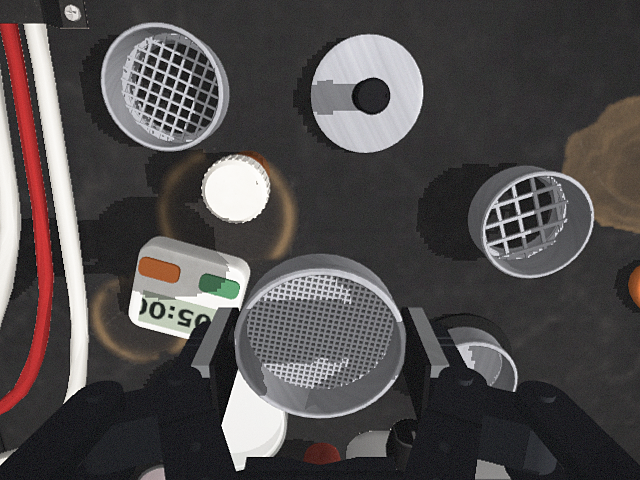

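The held sieve fits at the tool centre within 0.3 mm, so I trust the wrist camera for the pan: about (0.4905, 0.5195). Now placing the fine sieve.

Request:
move_arm:
  deltas:
    - [[0,0,0],[0.15,0.16,0],1]
    - [[0,0,0],[0.35,0.37,0],1]
    - [[0,0,0],[0.55,0.58,0],1]
    - [[0,0,0],[0.75,0.79,0],1]
    - [[0,0,0],[0.885,0.925,0],1]
    - [[0,0,0],[0.885,0.925,0],1]
    - [[0,0,0],[0.885,0.925,-0.2],1]
    - [[0,0,0],[0.885,0.925,-0.4],1]
    - [[0,0,0],[0.885,0.925,-0.6],1]
    - [[0,0,0],[0.885,0.925,-0.65],1]
    - [[0,0,0],[0.885,0.925,-0.7],1]
    - [[0,0,0],[0.885,0.925,-0.7],1]
    - [[0,0,0],[0.885,0.925,-0.7],1]

```text
time: 6.45
tool_pos: [0.4908, 0.5201, 0.0363]
tcp_rot: [-0.0, 3.14, 0.002]
wrist_force: [-0.1, 0.6, -0.2]
width: 0.688
```

Request:
move_arm:
  deltas:
    - [[0,0,0],[0,0,-0.03],1]
    - [[0,0,0],[0,0,-0.06],1]
    - [[0,0,0],[0,0,-0.09],1]
    - [[0,0,0],[0,0,-0.1],1]
    - [[0,0,0],[0,0,-0.1],1]
    - [[0,0,0],[0,0,-0.1],1]

```text
time: 7.2
tool_pos: [0.4902, 0.5195, 0.0254]
tcp_rot: [0.0, -3.141, 0.0]
wrist_force: [-1.1, -1.2, 1.2]
width: 0.687
```

Request:
move_arm:
  deltas:
    - [[0,0,0],[0,0,-0.005],0.3]
    - [[0,0,0],[0,0,-0.005],0]
    - [[0,0,0],[0,0,-0.005],-1]
    - [[0,0,0],[0,0,0],-1]
    - [[0,0,0],[0,0,0],-1]
    - [[0,0,0],[0,0,0.2],-1]
    - [[0,0,0],[0,0,0.4],-1]
    - [[0,0,0],[0,0,0.7],-1]
    - [[0,0,0],[0,0,1],-1]

```text
time: 8.32
tool_pos: [0.4908, 0.5201, 0.1284]
tcp_rot: [-0.0, 3.14, 0.003]
wrist_force: [-1.0, 0.1, 0.1]
width: 0.995
```

Request:
move_arm:
  deltas:
    - [[0,0,0],[-0.2,-0.2,0.05],-1]
    - [[0,0,0],[-0.5,-0.5,0.1],-1]
    - [[0,0,0],[-0.8,-0.8,0.1],-1]
    - [[0,0,0],[-0.9,-0.9,0.1],-1]
    - [[0,0,0],[-0.9,-0.9,0.1],-1]
    - [[0,0,0],[-0.9,-0.9,0.1],-1]

```text
time: 9.07
tool_pos: [0.4016, 0.4308, 0.1364]
tcp_rot: [-0.0, 3.14, 0.003]
wrist_force: [0.1, 0.0, 0.2]
width: 1.002
```

```bash
cat >> h.py <<'E'
def plane(X,c,zr,tol=.004):
    w=X.reshape(-1,3);r=np.hypot(w[:,0]-c[0],w[:,1]-c[1]);w=w[(abs(w[:,2]-zr)<tol)&(r>.025)&(r<.034)]
    A=np.c_[w[:,0]-c[0],w[:,1]-c[1],np.ones(len(w))];a=np.linalg.lstsq(A,w[:,2],rcond=None)[0];return "tilt mm across 60:",(a[:2]*60).round(2),"z",a[2].round(4)
E
python3 - <<'E'
from h import *
s=status.read_state();t=s["tool_pos"];print(t,s["tcp_rot"],s["width"],s["wrist_force"])
p,d,ci=shot("wrist","w3");X=cloud(d,ci)
print("stack",ring(X,(.49,.52),.040),plane(X,(.4905,.5195),.04))
print("med",ring(X,(.3164,.35),.0255),"coarse",ring(X,(.386,.544),.029),"lid",ring(X,(.3196,.4525),.008))
p,d,ci=shot("top","t3");X=cloud(d,ci);print("top stack",ring(X,(.49,.52),.042),plane(X,(.4895,.5205),.042))
E
```

```text
[0.40163665 0.43084773 0.13636058] [-3.12552324e-04  3.13962737e+00  3.00602094e-03] 1.0021534952133553 [0.14289316 0.02372476 0.20769434]
stack (array([0.4903, 0.519 , 0.0288]), np.float64(0.0395), 599) ('tilt mm across 60:', array([ 0.54, -1.68]), 'z', np.float64(0.0387))
med (array([0.3173, 0.3489, 0.0286]), np.float64(0.0249), 1745) coarse (array([0.3864, 0.5417, 0.0286]), np.float64(0.0286), 1535) lid (array([0.32  , 0.4517, 0.0262]), np.float64(0.0074), 3694)
top stack (array([0.4885, 0.5194, 0.03  ]), np.float64(0.0415), 35) ('tilt mm across 60:', array([2.92, 1.34]), 'z', np.float64(0.0401))
```

View pics/w3.png

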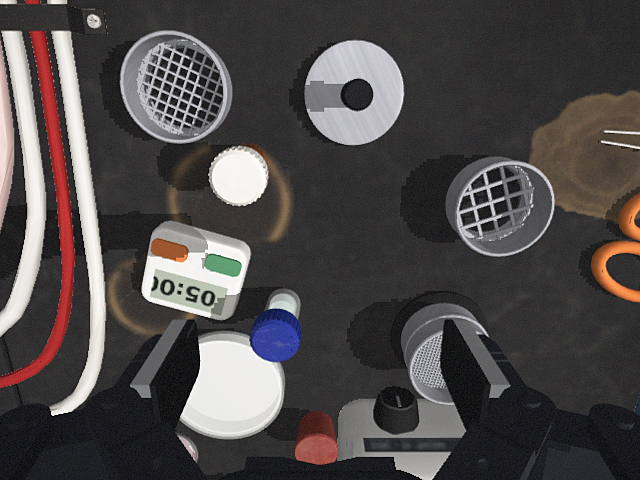

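Fine sieve seated: rim about 41 mm after the 2 mm camera bias, where 42 is expected. Next, the medium sieve at (0.317, 0.3493).

Request:
move_arm:
  deltas:
    - [[0,0,0],[-0.2,-0.2,0],-1]
    - [[0,0,0],[-0.5,-0.5,-0.1],-1]
    - [[0,0,0],[-0.8,-0.75,-0.2],-1]
    - [[0,0,0],[-0.835,-0.8,-0.4],-1]
    - [[0,0,0],[-0.835,-0.8,-0.6],-1]
    - [[0,0,0],[-0.835,-0.8,-0.8],-1]
    - [[0,0,0],[-0.835,-0.8,-1],-1]
    - [[0,0,0],[-0.835,-0.8,-1],-1]
    - [[0,0,0],[-0.835,-0.8,-1],-1]

```text
time: 10.3
tool_pos: [0.3175, 0.3502, 0.0358]
tcp_rot: [-0.0, 3.141, 0.001]
wrist_force: [-0.5, -0.1, 0.1]
width: 1.001
```

Request:
move_arm:
  deltas:
    - [[0,0,0],[0,0,-0.15],-1]
    - [[0,0,0],[0,0,-0.3],-1]
    - [[0,0,0],[0,0,-0.3],-1]
    - [[0,0,0],[0,0,-0.3],0]
    - [[0,0,0],[0,0,-0.3],1]
    - [[0,0,0],[0,0,-0.3],1]
    - [[0,0,0],[0,0,-0.3],1]
    - [[0,0,0],[0,0,-0.3],1]
    - [[0,0,0],[0,0,-0.3],1]
    - [[0,0,0],[0,0,-0.3],1]

```text
time: 11.55
tool_pos: [0.3173, 0.35, 0.0059]
tcp_rot: [-0.0, 3.141, 0.001]
wrist_force: [1.3, 0.9, 5.0]
width: 0.691
```

Request:
move_arm:
  deltas:
    - [[0,0,0],[0,0,0.1],1]
    - [[0,0,0],[0,0,0.25],1]
    - [[0,0,0],[0,0,0.5],1]
    - [[0,0,0],[0,0,0.75],1]
    - [[0,0,0],[0,0,1],1]
    - [[0,0,0],[0,0,1],1]
    - [[0,0,0],[0,0,1],1]
    - [[0,0,0],[0,0,1],1]

```text
time: 12.55
tool_pos: [0.3159, 0.3487, 0.1039]
tcp_rot: [0.0, -3.14, 0.003]
wrist_force: [-0.0, -0.1, -2.3]
width: 0.686
```

```bash
cat >> h.py <<'E'
def held(name,h):
    s=status.read_state();t=s["tool_pos"];print(t.round(4),s["tcp_rot"].round(4),s["width"].round(3),s["wrist_force"].round(1))
    p,d,ci=shot("wrist",name);X=cloud(d,ci)
    for z in (h-.010,h-.006): print(z,ring(X,t,t[2]+z,.003),plane(X,t,t[2]+z))
    return X
E
python3 -c "
from h import *
held('w4',.027)"
```

```text
Traceback (most recent call last):
  File "h.py", line 23, in held
    s=status.read_state();t=s["tool_pos"];print(t.round(4),s["tcp_rot"].round(4),s["width"].round(3),s["wrist_force"].round(1))
                                                                                 ^^^^^^^^^^^^^^^^
AttributeError: 'float' object has no attribute 'round'
```

```bash
sed -i 's/s\["width"\].round(3)/s["width"]/' h.py
python3 -c "
from h import *
held('w4',.027)"
```

```text
[0.3159 0.3487 0.1039] [ 3.0000e-04 -3.1397e+00  2.9000e-03] 0.6856773035528957 [-0.  -0.1 -2.3]
0.017 (array([0.3151, 0.3484, 0.0286]), np.float64(0.1218), 6040) ('tilt mm across 60:', array([-1.34, -0.09]), 'z', np.float64(0.1217))
0.020999999999999998 (array([0.3155, 0.3484, 0.0288]), np.float64(0.1234), 4450) ('tilt mm across 60:', array([-0.35, -0.07]), 'z', np.float64(0.1233))
```

Request:
move_arm:
  deltas:
    - [[0,0,0],[0.1,0.1,0],1]
    - [[0,0,0],[0.3,0.3,0],1]
    - [[0,0,0],[0.5,0.5,0],1]
    - [[0,0,0],[0.7,0.7,0],1]
    - [[0,0,0],[0.9,0.9,0],1]
    - [[0,0,0],[1,1,0],1]

```text
time: 13.35
tool_pos: [0.4182, 0.4509, 0.1047]
tcp_rot: [-0.0, 3.141, 0.0]
wrist_force: [0.5, -0.9, -1.3]
width: 0.686
```

Request:
move_arm:
  deltas:
    - [[0,0,0],[0.2,0.2,0],1]
    - [[0,0,0],[0.4,0.4,0],1]
    - [[0,0,0],[0.6,0.58,0],1]
    - [[0,0,0],[0.735,0.7,0],1]
    - [[0,0,0],[0.735,0.7,0],1]
    - [[0,0,0],[0.735,0.7,-0.15],1]
    - [[0,0,0],[0.735,0.7,-0.3],1]
    - [[0,0,0],[0.735,0.7,-0.45],1]
    - [[0,0,0],[0.735,0.7,-0.53],1]
    - [[0,0,0],[0.735,0.7,-0.53],1]
    - [[0,0,0],[0.735,0.7,-0.53],1]

```text
time: 14.72
tool_pos: [0.4906, 0.5199, 0.0528]
tcp_rot: [-0.0, 3.141, 0.001]
wrist_force: [0.1, -0.7, -1.8]
width: 0.684
```

Request:
move_arm:
  deltas:
    - [[0,0,0],[0,0,-0.03],1]
    - [[0,0,0],[0,0,-0.06],1]
    - [[0,0,0],[0,0,-0.09],1]
    - [[0,0,0],[0,0,-0.11],1]
    - [[0,0,0],[0,0,-0.11],1]
    - [[0,0,0],[0,0,-0.11],1]

```text
time: 15.48
tool_pos: [0.4903, 0.5195, 0.0412]
tcp_rot: [-0.0, 3.142, -0.0]
wrist_force: [0.1, 0.3, -1.6]
width: 0.686
```

Request:
move_arm:
  deltas:
    - [[0,0,0],[0,0,-0.01],1]
    - [[0,0,0],[0,0,-0.015],1]
    - [[0,0,0],[0,0,-0.015],1]

```text
time: 15.85
tool_pos: [0.4904, 0.5196, 0.0409]
tcp_rot: [-0.0, 3.141, 0.0]
wrist_force: [-1.9, -2.0, 5.6]
width: 0.683
```

Seated contact at TCP z 0.041. Releasing, then a look.

Request:
move_arm:
  deltas:
    - [[0,0,0],[0,0,0],0.3]
    - [[0,0,0],[0,0,0],0]
    - [[0,0,0],[0,0,0],-1]
    - [[0,0,0],[0,0,0.005],-1]
    - [[0,0,0],[0,0,0.005],-1]
    - [[0,0,0],[0,0,0.2],-1]
    - [[0,0,0],[0,0,0.4],-1]
    - [[0,0,0],[0,0,0.7],-1]
    - [[0,0,0],[0,0,1],-1]

```text
time: 16.98
tool_pos: [0.4908, 0.5201, 0.1429]
tcp_rot: [-0.0, 3.14, 0.003]
wrist_force: [-0.0, -0.1, 0.5]
width: 1.001
```

Request:
move_arm:
  deltas:
    - [[0,0,0],[-0.2,0,0],-1]
    - [[0,0,0],[-0.5,0.05,0],-1]
    - [[0,0,0],[-0.8,0.1,0],-1]
    - [[0,0,0],[-1,0.15,0],-1]
    - [[0,0,0],[-1,0.2,0],-1]
    - [[0,0,0],[-1,0.2,0],-1]
    - [[0,0,0],[-1,0.2,0],-1]

```text
time: 17.85
tool_pos: [0.3913, 0.5395, 0.1397]
tcp_rot: [0.001, 3.141, 0.0]
wrist_force: [-0.2, 0.6, 0.7]
width: 0.995
```

```bash
python3 - <<'E'
from h import *
s=status.read_state();t=s["tool_pos"];print(t,s["tcp_rot"],s["width"],s["wrist_force"])
p,d,ci=shot("wrist","w5");X=cloud(d,ci)
print("stack",ring(X,(.49,.52),.060),plane(X,(.4905,.5195),.06))
print("coarse",ring(X,(.386,.544),.029),"lid",ring(X,(.3196,.4525),.008))
E
```

```text
[0.39128288 0.53949041 0.13973736] [7.62918427e-04 3.14114191e+00 7.06125984e-06] 0.9949479836907213 [-0.19300498  0.59590066  0.71310247]
stack (array([0.4898, 0.5194, 0.0286]), np.float64(0.0595), 1426) ('tilt mm across 60:', array([-0.17,  0.05]), 'z', np.float64(0.0592))
coarse (array([0.3863, 0.5423, 0.0285]), np.float64(0.0288), 1323) lid (array([0.3199, 0.4519, 0.0262]), np.float64(0.0075), 3511)
```

View pics/w5.png

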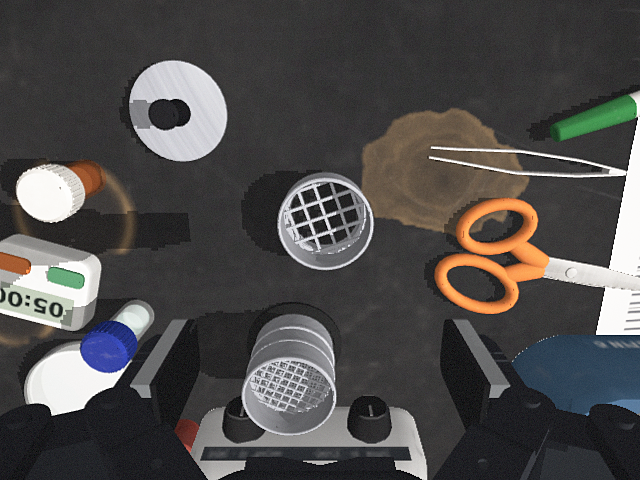

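Stack level with its rim at about 61.5 mm (62 expected). Now the coarse sieve at (0.3865, 0.5425).

Request:
move_arm:
  deltas:
    - [[0,0,0],[-0.04,0.03,-0.2],-1]
    - [[0,0,0],[-0.04,0.03,-0.4],-1]
    - [[0,0,0],[-0.04,0.03,-0.6],-1]
    - [[0,0,0],[-0.04,0.03,-0.8],-1]
    - [[0,0,0],[-0.04,0.03,-1],-1]
    - [[0,0,0],[-0.04,0.03,-1],-1]
    - [[0,0,0],[-0.04,0.03,-1],-1]

```text
time: 18.77
tool_pos: [0.3865, 0.5429, 0.0401]
tcp_rot: [-0.0, 3.141, 0.001]
wrist_force: [-0.1, 0.3, 0.9]
width: 1.0
```

Request:
move_arm:
  deltas:
    - [[0,0,0],[0,0,-0.15],-1]
    - [[0,0,0],[0,0,-0.34],-1]
    - [[0,0,0],[0,0,-0.34],-1]
    - [[0,0,0],[0,0,-0.34],0]
    - [[0,0,0],[0,0,-0.34],1]
    - [[0,0,0],[0,0,-0.34],1]
    - [[0,0,0],[0,0,-0.34],1]
    - [[0,0,0],[0,0,-0.34],1]
    - [[0,0,0],[0,0,-0.34],1]
    - [[0,0,0],[0,0,-0.34],1]

```text
time: 20.02
tool_pos: [0.3866, 0.543, 0.0064]
tcp_rot: [-0.001, 3.141, 0.001]
wrist_force: [0.6, 0.3, 5.0]
width: 0.691
```

Request:
move_arm:
  deltas:
    - [[0,0,0],[0,0,0.1],1]
    - [[0,0,0],[0,0,0.25],1]
    - [[0,0,0],[0,0,0.5],1]
    - [[0,0,0],[0,0,0.75],1]
    - [[0,0,0],[0,0,1],1]
    - [[0,0,0],[0,0,1],1]
    - [[0,0,0],[0,0,1],1]
    - [[0,0,0],[0,0,1],1]

```text
time: 21.02
tool_pos: [0.3855, 0.5415, 0.104]
tcp_rot: [0.0, -3.14, 0.004]
wrist_force: [-0.3, -0.5, -0.7]
width: 0.688
```

```bash
python3 -c "
from h import *
held('w6',.031)"
```

```text
[0.3855 0.5415 0.104 ] [ 4.0000e-04 -3.1398e+00  3.7000e-03] 0.6876153155680893 [-0.3 -0.5 -0.7]
0.020999999999999998 (array([0.3847, 0.5413, 0.0287]), np.float64(0.1256), 6448) ('tilt mm across 60:', array([-1.17, -0.16]), 'z', np.float64(0.1254))
0.025 (array([0.3851, 0.5413, 0.0289]), np.float64(0.1273), 4053) ('tilt mm across 60:', array([-0.29, -0.1 ]), 'z', np.float64(0.127))
```

Request:
move_arm:
  deltas:
    - [[0,0,0],[0.1,-0.02,0.05],1]
    - [[0,0,0],[0.3,-0.07,0.05],1]
    - [[0,0,0],[0.5,-0.12,0.05],1]
    - [[0,0,0],[0.7,-0.17,0.05],1]
    - [[0,0,0],[0.9,-0.21,0.05],1]
    - [[0,0,0],[1,-0.23,0.05],1]

```text
time: 21.82
tool_pos: [0.4882, 0.5189, 0.1107]
tcp_rot: [0.002, 3.141, 0.0]
wrist_force: [-0.1, -0.1, -1.4]
width: 0.688
```

Request:
move_arm:
  deltas:
    - [[0,0,0],[0.04,0,0],1]
    - [[0,0,0],[0.04,0,0],1]
    - [[0,0,0],[0.04,0,-0.1],1]
    - [[0,0,0],[0.04,0,-0.25],1]
    - [[0,0,0],[0.04,0,-0.38],1]
    - [[0,0,0],[0.04,0,-0.38],1]
    - [[0,0,0],[0.04,0,-0.38],1]

```text
time: 22.7
tool_pos: [0.4903, 0.5196, 0.0726]
tcp_rot: [0.001, -3.141, 0.0]
wrist_force: [-0.2, 0.5, -0.1]
width: 0.689
```

Request:
move_arm:
  deltas:
    - [[0,0,0],[0,0,-0.03],1]
    - [[0,0,0],[0,0,-0.06],1]
    - [[0,0,0],[0,0,-0.09],1]
    - [[0,0,0],[0,0,-0.115],1]
    - [[0,0,0],[0,0,-0.125],1]
    - [[0,0,0],[0,0,-0.125],1]
    - [[0,0,0],[0,0,-0.125],1]

```text
time: 23.58
tool_pos: [0.4903, 0.5195, 0.0614]
tcp_rot: [-0.0, 3.141, -0.0]
wrist_force: [-2.6, -1.6, 5.7]
width: 0.693
```

Contact at 0.061, as expected. Release and look.

Request:
move_arm:
  deltas:
    - [[0,0,0],[0,0,0],0.3]
    - [[0,0,0],[0,0,0],0]
    - [[0,0,0],[0,0,0],-1]
    - [[0,0,0],[0,0,0.005],-1]
    - [[0,0,0],[0,0,0.005],-1]
    - [[0,0,0],[0,0,0.2],-1]
    - [[0,0,0],[0,0,0.4],-1]
    - [[0,0,0],[0,0,0.7],-1]
    - [[0,0,0],[0,0,1],-1]

```text
time: 24.7
tool_pos: [0.4908, 0.52, 0.1634]
tcp_rot: [-0.0, 3.14, 0.003]
wrist_force: [0.1, -0.5, -0.4]
width: 1.001
```

Request:
move_arm:
  deltas:
    - [[0,0,0],[-0.2,-0.05,0],-1]
    - [[0,0,0],[-0.5,-0.15,0],-1]
    - [[0,0,0],[-0.8,-0.25,0],-1]
    - [[0,0,0],[-1,-0.3,0],-1]
    - [[0,0,0],[-1,-0.3,0],-1]
    - [[0,0,0],[-1,-0.3,0],-1]
    - [[0,0,0],[-1,-0.3,0],-1]

```text
time: 25.58
tool_pos: [0.3913, 0.4899, 0.1605]
tcp_rot: [0.0, 3.141, 0.001]
wrist_force: [0.4, 0.8, 0.1]
width: 1.002
```

```bash
python3 - <<'E'
from h import *
s=status.read_state();t=s["tool_pos"];print(t,s["tcp_rot"],s["width"],s["wrist_force"])
p,d,ci=shot("wrist","w7");X=cloud(d,ci)
print("stack",ring(X,(.49,.52),.084),plane(X,(.4905,.5195),.084))
w=X.reshape(-1,3);k=(abs(w[:,2]-.0345)<.004)&(np.hypot(w[:,0]-.32,w[:,1]-.452)<.015);q=w[k]
print("knob top",q.mean(0),(q.max(0)+q.min(0))/2,np.ptp(q,0),k.sum())
k=(abs(w[:,2]-.008)<.004)&(np.hypot(w[:,0]-.32,w[:,1]-.452)<.04);q=w[k];print("disc",cv2.minEnclosingCircle((q[:,:2]*1000).astype(np.float32)),np.percentile(q[:,2],[5,50,95]))
E
```

```text
[0.39126883 0.48994054 0.16048812] [3.63753699e-04 3.14092587e+00 7.88389364e-04] 1.001585864228247 [0.42551094 0.80170876 0.0598459 ]
stack (array([0.4897, 0.519 , 0.0286]), np.float64(0.0835), 1463) ('tilt mm across 60:', array([-0.2 , -0.11]), 'z', np.float64(0.0831))
knob top [0.32011767 0.45147648 0.03406306] [0.32021494 0.45133059 0.03359224] [0.01688764 0.01664882 0.00567641] 643
disc ((320.2978515625, 451.10028076171875), 30.01220703125) [0.00638291 0.00778096 0.00915756]
```

View pics/w7.png

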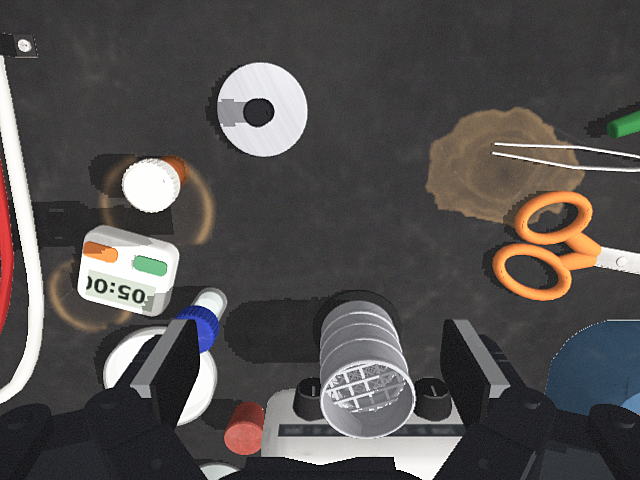

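Stack level, rim about 85.5 mm (86 expected). Next the lid by its grip, at (0.3205, 0.4515).

Request:
move_arm:
  deltas:
    - [[0,0,0],[-0.25,-0.14,-0.1],-1]
    - [[0,0,0],[-0.5,-0.28,-0.25],-1]
    - [[0,0,0],[-0.7,-0.38,-0.4],-1]
    - [[0,0,0],[-0.7,-0.38,-0.6],-1]
    - [[0,0,0],[-0.7,-0.38,-0.8],-1]
    - [[0,0,0],[-0.7,-0.38,-1],-1]
    - [[0,0,0],[-0.7,-0.38,-1],-1]

```text
time: 26.5
tool_pos: [0.3197, 0.4502, 0.0584]
tcp_rot: [-0.0, -3.139, 0.005]
wrist_force: [-0.1, 0.4, 0.1]
width: 0.994
```

Request:
move_arm:
  deltas:
    - [[0,0,0],[0,0,-0.2],-1]
    - [[0,0,0],[0,0,-0.45],-1]
    - [[0,0,0],[0,0,-0.45],-1]
    - [[0,0,0],[0,0,-0.45],0]
    - [[0,0,0],[0,0,-0.45],1]
    - [[0,0,0],[0,0,-0.45],1]
    - [[0,0,0],[0,0,-0.45],1]
    - [[0,0,0],[0,0,-0.45],1]
    - [[0,0,0],[0,0,-0.45],1]
    - [[0,0,0],[0,0,-0.45],1]
    - [[0,0,0],[0,0,-0.45],1]
    - [[0,0,0],[0,0,-0.45],1]

```text
time: 28.0
tool_pos: [0.3207, 0.452, 0.0161]
tcp_rot: [-0.001, 3.141, 0.001]
wrist_force: [0.1, -0.9, 4.8]
width: 0.197
```

Request:
move_arm:
  deltas:
    - [[0,0,0],[0,0,0.1],1]
    - [[0,0,0],[0,0,0.25],1]
    - [[0,0,0],[0,0,0.5],1]
    - [[0,0,0],[0,0,0.75],1]
    - [[0,0,0],[0,0,1],1]
    - [[0,0,0],[0,0,1],1]
    - [[0,0,0],[0,0,1],1]
    - [[0,0,0],[0,0,1],1]

```text
time: 29.0
tool_pos: [0.3196, 0.4506, 0.1138]
tcp_rot: [0.0, -3.14, 0.003]
wrist_force: [0.5, -0.1, -1.6]
width: 0.197
```

```bash
python3 - <<'E'
from h import *
s=status.read_state();t=s["tool_pos"];print(t,s["tcp_rot"],s["width"],s["wrist_force"])
p,d,ci=shot("wrist","w8");X=cloud(d,ci)
w=X.reshape(-1,3);q=w[(np.hypot(*(w-t)[:,:2].T)<.036)&(w[:,2]<t[2]+.004)&(w[:,2]>t[2]-.02)]
print(cv2.minEnclosingCircle((q[:,:2]*1000).astype(np.float32)),np.percentile(q[:,2],[5,50,95]),len(q))
A=np.c_[q[:,:2]-t[:2],np.ones(len(q))];print(np.linalg.lstsq(A,q[:,2],rcond=None)[0]*[60,60,1])
E
```

```text
[0.31957774 0.45058697 0.11383377] [ 4.25560729e-04 -3.14000817e+00  3.26306119e-03] 0.1967248663357379 [ 0.51696851 -0.13288551 -1.60943629]
((319.1929626464844, 450.355712890625), 30.37970542907715) [0.10396522 0.10536657 0.11127523] 9616
[ 1.74711198 -0.09284944  0.1061826 ]
```

View pics/w8.png

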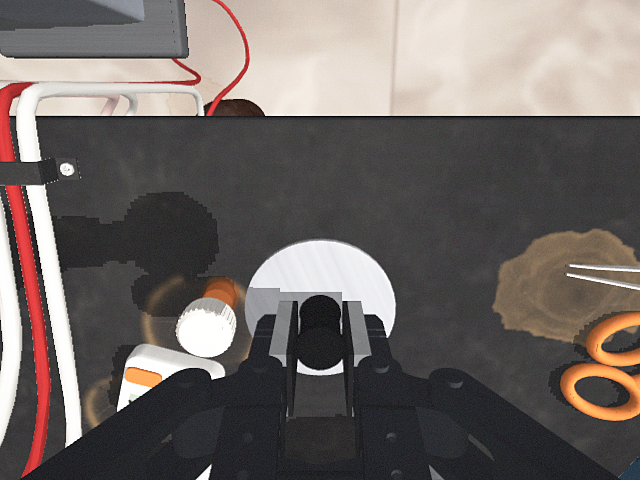

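Lid held and centred. Travelling at TCP z 0.135, above the stack rim, then lowering to about 0.096.

Request:
move_arm:
  deltas:
    - [[0,0,0],[0,0,0.1],1]
    - [[0,0,0],[0.2,0.08,0.25],1]
    - [[0,0,0],[0.4,0.16,0.25],1]
    - [[0,0,0],[0.6,0.24,0.25],1]
    - [[0,0,0],[0.8,0.32,0.25],1]
    - [[0,0,0],[1,0.4,0.25],1]

```text
time: 29.8
tool_pos: [0.421, 0.4919, 0.1406]
tcp_rot: [0.0, -3.142, -0.0]
wrist_force: [0.3, 0.4, -0.4]
width: 0.195
```

Request:
move_arm:
  deltas:
    - [[0,0,0],[0.2,0.08,0],1]
    - [[0,0,0],[0.4,0.16,0],1]
    - [[0,0,0],[0.6,0.24,0],1]
    - [[0,0,0],[0.7,0.28,0],1]
    - [[0,0,0],[0.7,0.28,0],1]
    - [[0,0,0],[0.7,0.28,-0.15],1]
    - [[0,0,0],[0.7,0.28,-0.3],1]
    - [[0,0,0],[0.7,0.28,-0.35],1]
    - [[0,0,0],[0.7,0.28,-0.35],1]

```text
time: 30.92
tool_pos: [0.4895, 0.5189, 0.1039]
tcp_rot: [0.001, -3.14, 0.002]
wrist_force: [0.4, -0.5, -1.9]
width: 0.195
```

Request:
move_arm:
  deltas:
    - [[0,0,0],[0,0,-0.03],1]
    - [[0,0,0],[0,0,-0.06],1]
    - [[0,0,0],[0,0,-0.08],1]
    - [[0,0,0],[0,0,-0.095],1]
    - [[0,0,0],[0,0,-0.095],1]
    - [[0,0,0],[0,0,-0.095],1]

```text
time: 31.68
tool_pos: [0.4904, 0.5196, 0.0962]
tcp_rot: [-0.0, 3.141, 0.0]
wrist_force: [-1.3, -1.5, 1.2]
width: 0.193
```

Request:
move_arm:
  deltas:
    - [[0,0,0],[0,0,-0.01],1]
    - [[0,0,0],[0,0,-0.01],1]
    - [[0,0,0],[0,0,-0.005],0.6]
    - [[0,0,0],[0,0,0],0]
    - [[0,0,0],[0,0,0],-1]
    - [[0,0,0],[0,0,0],-1]
    - [[0,0,0],[0,0,0],-1]
    - [[0,0,0],[0,0,0.2],-1]
    - [[0,0,0],[0,0,0.5],-1]
    - [[0,0,0],[0,0,0.8],-1]

```text
time: 32.92
tool_pos: [0.4905, 0.5198, 0.1782]
tcp_rot: [-0.0, 3.141, 0.001]
wrist_force: [-0.3, 0.1, 0.4]
width: 1.003
```

Request:
move_arm:
  deltas:
    - [[0,0,0],[-0.2,-0.05,0],-1]
    - [[0,0,0],[-0.5,-0.15,0],-1]
    - [[0,0,0],[-0.8,-0.25,0],-1]
    - [[0,0,0],[-1,-0.3,0],-1]
    - [[0,0,0],[-1,-0.3,0],-1]
    - [[0,0,0],[-1,-0.3,0],-1]

```text
time: 33.67
tool_pos: [0.3912, 0.4902, 0.1766]
tcp_rot: [-0.0, 3.14, 0.002]
wrist_force: [0.2, -0.5, -0.4]
width: 0.996
```

```bash
python3 - <<'E'
from h import *
s=status.read_state();t=s["tool_pos"];print(t,s["width"],s["wrist_force"])
p,d,ci=shot("wrist","w9");X=cloud(d,ci);w=X.reshape(-1,3)
c=np.array([.49,.5193]);r=np.hypot(*(w[:,:2]-c).T);q=w[(r<.034)&(r>.012)&(abs(w[:,2]-.088)<.006)]
print("lid",cv2.minEnclosingCircle((q[:,:2]*1000).astype(np.float32)),np.percentile(q[:,2],[5,50,95]),len(q))
print("tilt",np.linalg.lstsq(np.c_[q[:,:2]-c,np.ones(len(q))],q[:,2],rcond=None)[0]*[60,60,1])
for n,a in dict(blue=(.4624,.4044),white=(.3606,.3875)).items():
    k=(np.hypot(*(w[:,:2]-a).T)<.03)&(abs(w[:,2]-.052)<.004);print(n,fit(w[k]).round(4),w[k,:2].mean(0).round(4),k.sum())
p,d,ci=shot("scene","s9");a=p[100:300,220:440,::-1];cv2.imwrite("pics/s9c.png",cv2.resize(a,None,fx=3,fy=3,interpolation=cv2.INTER_CUBIC))
E
```

```text
[0.39115966 0.49015163 0.17657025] 0.9964435213636281 [ 0.15005064 -0.49665898 -0.42124341]
lid ((489.8055725097656, 519.1725463867188), 30.89631462097168) [0.08561326 0.08762114 0.08877263] 4351
tilt [1.05344875 0.24667275 0.08757421]
blue [0.4623 0.4031 0.0109] [0.4602 0.4061] 980
white [0.3622 0.3871 0.0108] [0.362 0.387] 1869
```

View pics/w9.png

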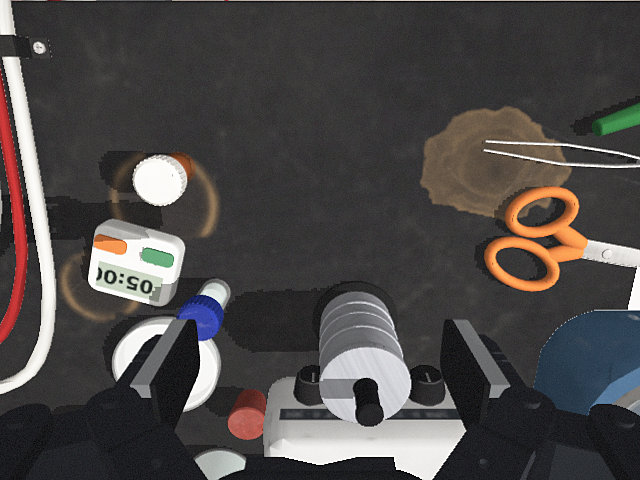

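View pics/s9c.png

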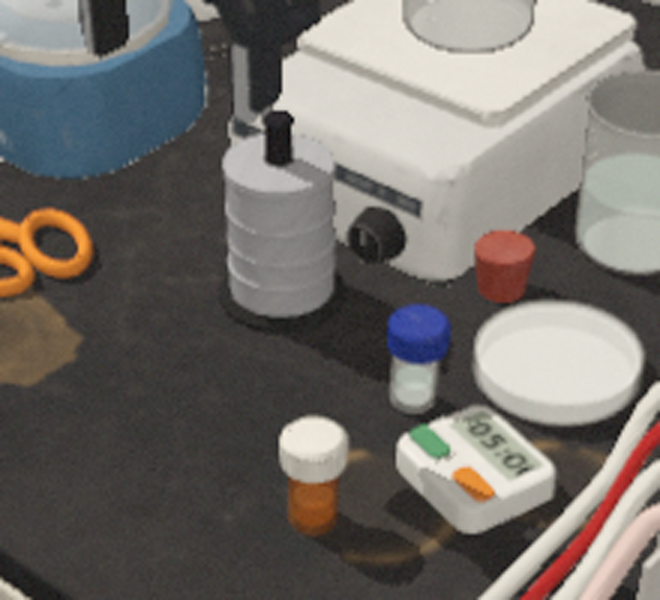

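The stack is closed, with the lid disc at about 89.6 mm (90 expected) and seams that look tight and parallel. Both vials are standing where they were and the gripper is clear, so I'm handing in.

```bash
python3 -c "
from workcell import order;print(order.finish_job())"
```

```text
the job is handed in; nothing more can be done
None
```

I nested the fine, medium and coarse sieves on the pan in that order, closed the stack with the lid, and handed the job in at about 34 s of the 102 s allowed.

**Seating:** With the wrist camera's roughly 2 mm low bias added back, the tops are close to their expected heights:

| Part | Measured (mm) | Expected (mm) |
|---|---|---|
| Fine sieve rim | 41.5 | 42 |
| Medium sieve rim | 61.5 | 62 |
| Coarse sieve rim | 85.5 | 86 |
| Lid disc | 89.6 | 90 |

The tool met contact at the heights I expected for a seated medium sieve, coarse sieve and lid. In the last scene picture the seams look tight and parallel.

**Level:** The medium and coarse rims measured within 0.2 mm of level. Two tilt readings disagreed:
- **Fine sieve:** it read up to 1.7 mm across its rim, from a view partly hidden by a finger. The medium sieve placed on it then measured level.
- **Lid:** the final fit gave about 1 mm across 60 mm. I put this down to side-wall points at the edge and did not measure it again.

**Vials and gripper:** Both vials are still standing, and their final positions agree with the first measurement to within 2 mm, the calibration error. The gripper was open and about 100 mm from the stack at hand-in. The highest wrist force I read after any move was about 6.5 N.

**Camera disagreement:** The top and wrist cameras differed by 1.8 mm in y. I used the wrist camera after checking it against a sieve held in the gripper.

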